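# Set the tile gauge's fence to the red stop

## Robot

A 7-joint arm with a two-finger parallel gripper is mounted at the origin on the work surface. World frame = base frame: x ahead of the robot, y to its left, z up, the work surface at z = 0. Lengths are in m, angles in rad, forces in N, time in s.
With the tool pointing down it reaches from about 0.425 to 0.925 m from the base axis. Payload 6.8 kg.
Tool frame: the origin (TCP) lies on the centre line of the jaws, within the pads' length; the fingertips stand 17 mm ahead of it and the grasp point (between the pads) lies 2 mm behind it; z points along the fingers, y is the line along which they close (so a half turn about z gives the same grasp; the last joint's range is limited). The gripper opens to 85 mm and grips with 20 to 120 N. Pads are 22 mm wide; open, the fingers measure 114 mm over their backs; the gripper's body (76 mm by 85 mm) begins 54 mm behind the grasp point. The pads swing forward as they close: fully open they stand 13 mm farther back than shut.
Start: joints at [1.189, 0.477, 0.022, 1.555, -0.011, 1.109, -0.083], TCP at [0.183, -0.65, 0.248] pointing down, gripper open.
Joint ranges: [-2.96, 2.96], [-0.34, 2.1], [-1.41, 1.46], [0.24, 2.44], [-1.37, 4.51], [0.17, 1.92], [-2.96, 2.96]. Speed limits (rad/s): [2.39, 2.39, 3.14, 3.14, 3.14, 3.14, 3.14].

## Interface

Orientations are given as a 3x3 rotation matrix whose columns are the frame's x, y, z axes.
In Python, from cell import sensors, viewer, arm, spotter gives the robot as it stands.
- The arm moves only by the tool move_arm, never from a script. Its argument "steps" is a list of rows, each an object with "offset": the shift along the tool's x, y, z scaled (see below), a list of three; "twist": the turn, a rotation vector about the tool's x, y, z scaled (see below), a list of three; "fingers": the opening, from -1 (shut) to 1 (fully open), so that 0 is half open. In form: [{"offset": [dx, dy, dz], "twist": [ax, ay, az], "fingers": fingers}, ...]. A call has 1 to 8 rows; each row shifts and turns the commanded pose from where the row before left it, along the tool's axes as they then stand; what a row does not reach is not made up. The controller multiplies each number of a shift by 200 mm and each number of a turn by 360 degrees. A row lasts 1/12 s, in which the tool goes at most 41.7 mm and 7.16 degrees, less where a joint would pass 70% of its speed; a pose out of reach is approached as far as the arm can. A call with a number of a shift or a turn outside -1 to 1 is refused whole. A call with a gripper value outside its range is refused whole. The fingers move at their own pace and stop on an object; the grip force is fixed at half the most. Time passes only in rows, so rows that do not move let the fingers close. It gives the time, the measured TCP pose, the force, the opening and the grip force at its end, in the units of the state.
- sensors.get_state(): the state, without advancing time (a new reading comes with each control period).
- viewer.snapshot(name): name is "side" or "top"; returns the picture (480x640x3 uint8, blue, green, red); there is no depth.
- viewer.camera_info(name): a dict with "intrinsics" (3x3 intrinsics, pixels), "D" ([k1, k2, p1, p2, k3] as OpenCV has them; the pictures are not rectified), "extrinsics" (4x4, takes a point from camera to world coordinates). Camera axes: x right, y up, looking along -z (the intrinsics and any distortion apply to the point x, -y, -z); pixel columns grow to the right and rows downward; lengths in m; the calibration is good to about 2 mm. A picture is of the moment at which its call begins. camera_info takes no time and is no camera call.
- arm.sign_off(): hands the job in; it is judged then, once.
Trained networks look in the newest picture that a camera, given by its name, has taken for a name from the list of things; names that differ only in an ending like _2 or _b are one class to them, and where a whole thing is asked for, a point or a joint stands for the part that bears it (a point fixed in the world has none). Each returns a list of dicts, best first, with "p" (0 to 1); they miss things now and then, are a little off and sometimes report something else, mostly with a low value. They report only what shows in the picture. A call takes as long as a camera call.
- spotter.find_in(camera, thing): "box" ([left, top, width, height] in pixels, round what is visible of it).
- spotter.landmark_of(camera, thing): "centre" ([column, row] in pixels: a listed point, or the origin of a listed thing).
The state is a dict: "t": time; "qpos": joint angles; "joint_vel": joint speeds; "effort": joint torques, N m; "eef_pos": TCP position; "ee_rot": TCP orientation; "force": force on the tool from outside, world axes, zero at the start; "torque": the same for the moment, N m; "gripper_width": opening from 0.0 (shut) to 1.0 (fully open); "gripper_force": force on a finger pad.
Only numpy, scipy, OpenCV 4.12 (cv2) and the standard library are available. Lean on these libraries where they do the work, as an engineer would, in place of code of your own. Each camera call takes 0.05 s, during which the arm holds its last target. There are 200 camera calls.

## Task

Set the fence of the tile-cutting gauge for the next batch: with a fingertip, press down the yellow pad in the middle of the slider to free its brake, and keep it pressed while you push the slider along its rail until it rests against the red stop. Then let go, so that the pad springs up and the brake holds the slider there. Never force the slider along with its brake on, and leave the jar, the mug, the bowl and the brush where they are.

Things in the scene. Friction and masses are not known exactly. Their poses are not given: they have to be found in the camera images.
- gauge: Tile-cutting gauge, fixed to the table: plywood board 190 x 440 x 12 mm with a flat aluminium rail 44 mm wide, 420 mm long, its top 22 mm above the table. Origin on the table surface under the middle of the rail; y axis along the rail, x across it, z up. The board reaches from x = -130 to +60 mm, with ticks along its -x edge. Dark end blocks at y = +-214 mm, 30 mm high.
- carriage_mid (a point): Middle of the grey slider on the rail, 34 mm above the table (top of its deck, under the yellow pad). The slider is 84 mm long along the rail, 56 mm across. At each end stands a cheek 14 mm thick, top 52 mm above the table; the pad lies in the dip 56 mm long between them, open on both sides. A fence arm 8 mm thick sticks out 91 mm to the gauge's -x side, its top 38 mm above the table.
- pad_top (a point): Middle of the top of the yellow press pad (44 mm across the rail, 52 mm along it, black dot at its middle), in the slider's middle; 40 mm above the table when up, 35 mm when fully down. It moves with the slider and points up. A closed gripper's fingertips fit in the dip between the cheeks.
- pad (a joint): How far the yellow pad is pressed down (m): about 0 when up (down to -0.001), brake on; 0.005 fully down. It yields gradually over the first 1.5 mm, up to about 5 N, and is fully down at about 6 N, then on a rigid end. The brake is free once it is 1.5 mm down; when let go, the pad springs back up and the brake holds.
- carriage (a joint): Place of the slider along the rail (m), along the gauge's +y axis: 0 in the middle of the rail. With the brake on it takes 20 to 30 N to drag the slider; with the pad down it slides with 1 to 2 N.
- red_stop_mid (a point): Middle of the red stop, 34 mm above the table: a rigid red block clamped over the rail, 24 mm long along the rail, 62 mm across, its top 42 mm above the table with a small round knob up to 50 mm. It stands on one side of the slider, 120 to 160 mm from the middle of the rail. The slider's end meets it when their middles are 54 mm apart.
- black_stop_mid (a point): Middle of the black stop, of the same shape and size, on the other side of the slider: not the one to use.
- jar_center (a point): Middle of a white glaze jar with a blue lid, 56 mm in diameter, 75 mm high, loose; leave it alone.
- mug_center (a point): Middle of a blue mug, 72 mm in diameter, 75 mm high, loose; leave it alone.
- bowl_center (a point): Middle of a terracotta bowl, 96 mm in diameter, 45 mm high, loose; leave it alone.
- brush_center (a point): Middle of a brush lying on the table, 170 mm long, 42 mm wide, 20 mm high, loose; leave it alone.

How it is judged:
By the outcome, as a careful person would: the job done as asked, in the order asked, and still so for the second after the job is handed in, with the robot touching nothing.
It also fails if it takes over 35 s, if anything falls off the work surface, if the arm or the gripper's body presses on something with over 40 N, if the wrist force passes 120 N, or if a joint passes its speed limit or range.

## Working session

There is one attempt and no reset: what is moved stays moved. The work goes in short steps, Python scripts to look and compute and a tool call to move; the robot and the scene stay as the last step left them, time stands still between calls to the robot, and variables do not carry over. Pictures are saved under pics/ and viewed, at most 10 in all, crops included, and the job is handed in when it is done.

Besides the shell and the picture viewer there is one more tool, called after "Call:" in YAML: its name, and indented under it one key for each argument. move_arm: Moves the arm, as the interface text tells. Its arguments: {"type":"object","properties":{"steps":{"type":"array","items":{"type":"object","properties":{"offset":{"type":"array","items":{"type":"number"}},"twist":{"type":"array","items":{"type":"number"}},"fingers":{"type":"number"}}}}},"required":["steps"]}

```bash
mkdir -p pics
cat > h.py <<'E'
import numpy as np, cv2
from cell import sensors, viewer, arm, spotter
def ray(cam,px):
    c=viewer.camera_info(cam);K=np.array(c["intrinsics"],float);D=np.array(c["D"],float);E=np.array(c["extrinsics"])
    u=cv2.undistortPoints(np.array([[px]],float),K,D)[0,0]
    return E[:3,3],E[:3,:3]@np.array([u[0],-u[1],-1.])
def onz(cam,px,z):
    o,d=ray(cam,px);return o+d*(z-o[2])/d[2]
def tri(a,b):
    A=np.zeros((3,3));v=np.zeros(3)
    for o,d in (a,b):
        d=d/np.linalg.norm(d);P=np.eye(3)-np.outer(d,d);A+=P;v+=P@o
    return np.linalg.solve(A,v)
E
python3 - <<'E'
from h import *
im={c:viewer.snapshot(c) for c in("side","top")}
for c in im: cv2.imwrite(f"pics/{c}0.png",im[c])
for n in ["gauge","carriage_mid","pad_top","red_stop_mid","black_stop_mid","jar_center","mug_center","bowl_center","brush_center"]:
    r={}
    for c in im:
        l=spotter.landmark_of(c,n)
        if l: r[c]=l[0]["centre"];print(n,c,[(np.round(x["centre"]),round(x["p"],2)) for x in l[:2]])
    if len(r)==2: print("   tri",tri(ray("side",r["side"]),ray("top",r["top"])).round(4))
s=sensors.get_state();print(s["t"],s["eef_pos"],s["ee_rot"],s["force"],s["gripper_width"])
for c in im: print(np.round(viewer.camera_info(c)["extrinsics"],3).tolist())
E
```

```text
gauge side [(array([328., 232.]), 0.95)]
gauge top [(array([289., 234.]), 0.84)]
   tri [0.5795 0.0514 0.0007]
carriage_mid side [(array([326., 221.]), 0.63)]
carriage_mid top [(array([293., 229.]), 0.78)]
   tri [0.5763 0.0439 0.036 ]
pad_top side [(array([328., 215.]), 0.95)]
pad_top top [(array([289., 231.]), 0.59)]
   tri [0.5765 0.0479 0.0452]
red_stop_mid side [(array([282., 176.]), 0.55)]
red_stop_mid top [(array([211., 248.]), 0.56)]
   tri [0.5448 0.173  0.0281]
black_stop_mid side [(array([382., 285.]), 0.59)]
black_stop_mid top [(array([379., 219.]), 0.93)]
   tri [ 0.6022 -0.0937  0.0364]
jar_center side [(array([210., 249.]), 0.67), (array([396., 178.]), 0.66)]
jar_center top [(array([271., 152.]), 0.85)]
   tri [0.5079 0.0064 0.207 ]
mug_center side [(array([344., 134.]), 0.64)]
mug_center top [(array([184., 169.]), 0.88), (array([272., 150.]), 0.66)]
   tri [0.6747 0.2244 0.0414]
bowl_center side [(array([470., 248.]), 0.65)]
bowl_center top [(array([367., 132.]), 0.93)]
   tri [ 0.7568 -0.0731  0.0258]
brush_center side [(array([213., 254.]), 0.8)]
brush_center top [(array([274., 346.]), 0.83)]
   tri [0.3969 0.064  0.0102]
1.0 [ 0.18253361 -0.64987819  0.24832353] [[ 9.62753478e-01  2.70380731e-01  1.73466617e-05]
 [ 2.70380731e-01 -9.62753477e-01 -4.13318238e-05]
 [ 5.52523015e-06  4.44825602e-05 -9.99999999e-01]] [-0.65286501 -0.2694435  -0.00240509] 0.9987121179369001
[[0.934, 0.27, -0.234, 0.383], [-0.357, 0.719, -0.597, -0.43], [0.007, 0.641, 0.768, 0.602], [0.0, 0.0, 0.0, 1.0]]
[[0.043, 0.978, -0.206, 0.371], [-0.999, 0.042, -0.011, -0.007], [-0.002, 0.206, 0.979, 0.915], [0.0, 0.0, 0.0, 1.0]]
```

View pics/top0.png

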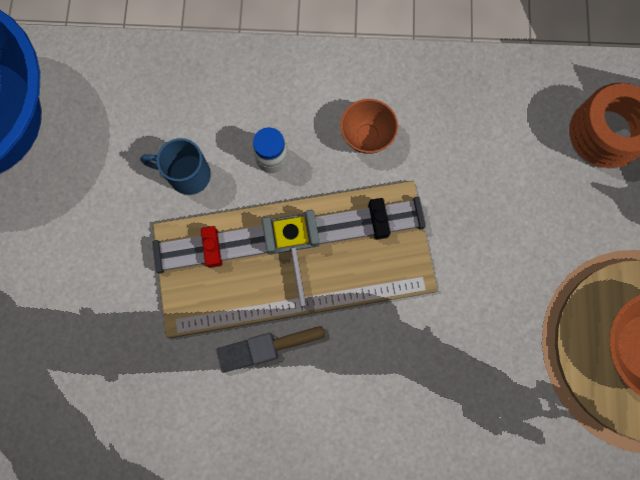

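View pics/side0.png

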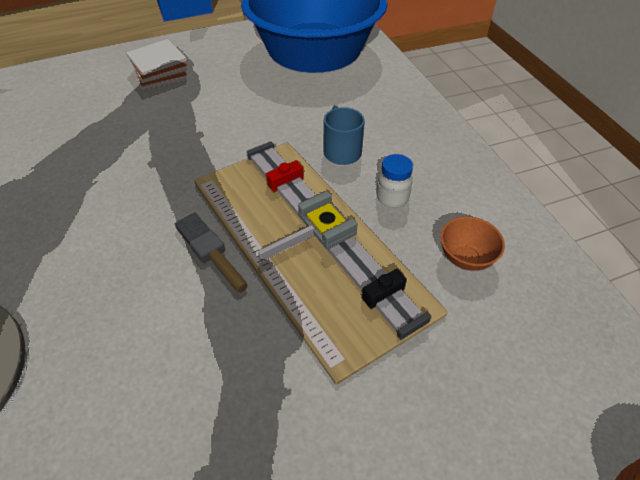

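The top view shows the pad's dot at (291,232), the red stop at (211,247), and the black stop at (379,218). The side view has the dot at (327,217) and the red stop at (285,175). The spotter's points agree with both views. Next I'll work out the rail axis.

```bash
cat >> h.py <<'E'
def dot(c,im,box):
    x,y,w,h=box;hsv=cv2.cvtColor(im[y:y+h,x:x+w],cv2.COLOR_BGR2HSV)
    m=cv2.inRange(hsv,(22,120,60),(35,255,255));cnt=max(cv2.findContours(m,0,2)[0],key=cv2.contourArea)
    f=np.zeros_like(m);cv2.drawContours(f,[cv2.convexHull(cnt)],-1,255,-1)
    b=cv2.bitwise_and(f,cv2.inRange(hsv,(0,0,0),(180,255,60)));k=cv2.moments(b,True)
    return [x+k["m10"]/k["m00"],y+k["m01"]/k["m00"]]
E
python3 - <<'E'
from h import *
im={c:cv2.imread(f"pics/{c}0.png") for c in("side","top")}
d={"top":dot("top",im["top"],(255,200,75,60)),"side":dot("side",im["side"],(295,190,70,60))}
p=tri(ray("top",d["top"]),ray("side",d["side"]));print(d,p.round(4),onz("top",d["top"],.04).round(4),onz("side",d["side"],.04).round(4))
# end blocks/stops by eye, z tops
a=onz("top",(157,256),.03);b=onz("top",(420,213),.03);u=(a-b)/np.linalg.norm(a-b);print("rail ends",a,b,np.linalg.norm(a-b),u)
a2=onz("side",(260,150),.03);b2=onz("side",(412,324),.03);u2=(a2-b2)/np.linalg.norm(a2-b2);print(a2,b2,np.linalg.norm(a2-b2),u2)
for c,q in(("top",(211,248)),("side",(284,176))):
    r=onz(c,q,.037);print(c,"red",r,(r-p)@u)
E
```

```text
{'top': [290.2113402061856, 231.21134020618558], 'side': [326.8768115942029, 217.30434782608697]} [0.5755 0.0468 0.041 ] [0.5749 0.047  0.04  ] [0.5768 0.0477 0.04  ]
rail ends [0.52777162 0.2571528  0.03      ] [ 0.61624712 -0.16027172  0.03      ] 0.42669794904254316 [-0.20734924  0.97826698  0.        ]
[0.52794137 0.24839062 0.03      ] [ 0.61637412 -0.1609206   0.03      ] 0.4187553243435363 [-0.21118001  0.97744719  0.        ]
top red [0.5429967  0.17102472 0.037     ] 0.12823094393176496
side red [0.54484945 0.16190681 0.037     ] 0.11892702904111513
```

Call:
move_arm:
  steps:
    - {"offset": [0.1, 0, 0], "twist": [0, 0, 0.0101], "fingers": -1}
    - {"offset": [0.2, 0, 0], "twist": [0, 0, 0], "fingers": -1}
    - {"offset": [0.2, 0, 0], "twist": [0, 0, 0], "fingers": -1}
    - {"offset": [0.2, 0, 0], "twist": [0, 0, 0], "fingers": -1}
    - {"offset": [0.2, 0, 0], "twist": [0, 0, 0], "fingers": -1}
    - {"offset": [0.1, 0, 0], "twist": [0, 0, 0], "fingers": -1}
    - {"offset": [0.09, -0.16, 0], "twist": [0, 0, 0], "fingers": -1}
    - {"offset": [0.09, -0.16, 0], "twist": [0, 0, 0], "fingers": -1}

```text
t: 1.67
eef_pos: [0.4007, -0.5364, 0.2474]
ee_rot: [[0.978, 0.208, -0.0], [0.208, -0.978, -0.0], [-0.0, -0.0, -1.0]]
force: [0.7, 0.6, -0.4]
gripper_width: -0.004
gripper_force: 0.0
```

Call:
move_arm:
  steps:
    - {"offset": [0.09, -0.16, 0], "twist": [0, 0, 0], "fingers": -1}
    - {"offset": [0.09, -0.16, 0], "twist": [0, 0, 0], "fingers": -1}
    - {"offset": [0.09, -0.16, 0], "twist": [0, 0, 0], "fingers": -1}
    - {"offset": [0.09, -0.16, 0], "twist": [0, 0, 0], "fingers": -1}
    - {"offset": [0.09, -0.16, 0], "twist": [0, 0, 0], "fingers": -1}
    - {"offset": [0.09, -0.16, 0], "twist": [0, 0, 0], "fingers": -1}
    - {"offset": [0.09, -0.16, 0], "twist": [0, 0, 0], "fingers": -1}
    - {"offset": [0.09, -0.16, 0], "twist": [0, 0, 0], "fingers": -1}

```text
t: 2.33
eef_pos: [0.4873, -0.2547, 0.2486]
ee_rot: [[0.978, 0.209, 0.001], [0.209, -0.978, -0.0], [0.0, 0.0, -1.0]]
force: [1.2, -0.5, 0.2]
gripper_width: -0.002
gripper_force: 0.0
```

Call:
move_arm:
  steps:
    - {"offset": [0.09, -0.16, 0], "twist": [0, 0, 0], "fingers": -1}
    - {"offset": [0.09, -0.16, 0], "twist": [0, 0, 0], "fingers": -1}
    - {"offset": [0.09, -0.16, 0], "twist": [0, 0, 0], "fingers": -1}
    - {"offset": [0.09, -0.16, 0], "twist": [0, 0, 0], "fingers": -1}
    - {"offset": [0.09, -0.16, 0], "twist": [0, 0, 0], "fingers": -1}
    - {"offset": [0, 0, 0], "twist": [0, 0, 0], "fingers": -1}
    - {"offset": [0, 0, 0], "twist": [0, 0, 0], "fingers": -1}

```text
t: 2.92
eef_pos: [0.5423, -0.0783, 0.2485]
ee_rot: [[0.977, 0.214, 0.001], [0.214, -0.977, 0.001], [0.001, -0.001, -1.0]]
force: [0.3, -1.3, 0.1]
gripper_width: 0.006
gripper_force: 0.0
```

```bash
cat > g.py <<'E'
from h import *
import sys
s=sensors.get_state();R=np.array(s["ee_rot"]);p=np.array(s["eef_pos"])
t=np.array([float(v) for v in sys.argv[1:4]])
print("t",s["t"],"p",p.round(4),"F",np.round(s["force"],2),"units",(R.T@(t-p)/.2).round(3),s["gripper_width"]);print(R.round(3))
y=R.T@np.array([.978,.209,0]);print("twist z units",np.arctan2(y[1],y[0])/(2*np.pi))
E
python3 g.py 0.5757 0.047 0.12
```

```text
t 2.9167 p [ 0.5423 -0.0783  0.2485] F [ 0.25 -1.32  0.05] units [ 0.297 -0.576  0.643] 0.005518939427360365
[[ 0.977  0.214  0.001]
 [ 0.214 -0.977  0.001]
 [ 0.001 -0.001 -1.   ]]
twist z units 0.0008051678227507787
```

Call:
move_arm:
  steps:
    - {"offset": [0.074, -0.144, 0], "twist": [0, 0, 0.0008], "fingers": -1}
    - {"offset": [0.074, -0.144, 0], "twist": [0, 0, 0], "fingers": -1}
    - {"offset": [0.074, -0.144, 0], "twist": [0, 0, 0], "fingers": -1}
    - {"offset": [0.074, -0.144, 0], "twist": [0, 0, 0], "fingers": -1}
    - {"offset": [0, 0, 0.2], "twist": [0, 0, 0], "fingers": -1}
    - {"offset": [0, 0, 0.2], "twist": [0, 0, 0], "fingers": -1}
    - {"offset": [0, 0, 0.2], "twist": [0, 0, 0], "fingers": -1}
    - {"offset": [0, 0, 0], "twist": [0, 0, 0], "fingers": -1}

```text
t: 3.58
eef_pos: [0.5708, 0.0411, 0.1211]
ee_rot: [[0.979, 0.202, -0.013], [0.202, -0.979, -0.003], [-0.013, 0.0, -1.0]]
force: [-1.0, -0.3, -0.8]
gripper_width: -0.003
gripper_force: 0.0
```

```bash
python3 g.py 0.5757 0.047 0.064
python3 - <<'E'
from h import *
a=viewer.snapshot("side");b=viewer.snapshot("top")
cv2.imwrite("pics/near.png",np.hstack([cv2.resize(a[120:340,230:430],(400,440)),cv2.resize(b[120:340,190:390],(400,440))]))
E
```

```text
t 3.5833 p [0.5708 0.0411 0.1211] F [-0.95 -0.34 -0.8 ] units [ 0.034 -0.024  0.285] -0.003326890811638832
[[ 0.979  0.202 -0.013]
 [ 0.202 -0.979 -0.003]
 [-0.013  0.    -1.   ]]
twist z units -0.0010817524384551058
```

View pics/near.png

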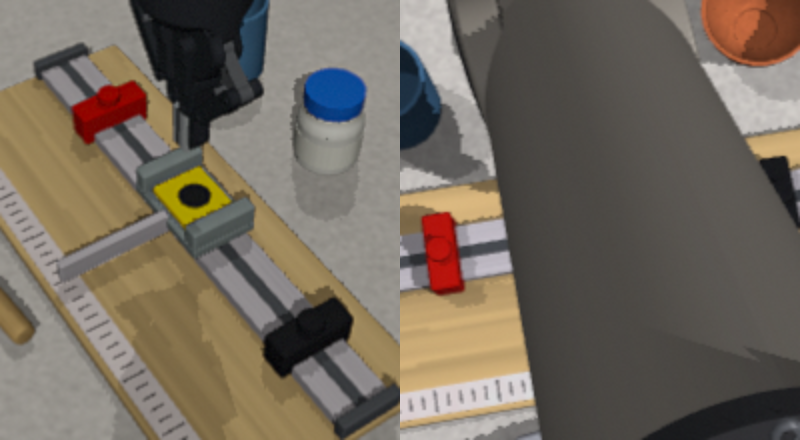

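In the left half (side view) the closed fingertips end at about full-image (326,190), above and slightly toward the red side of the pad dot at (327,217). The top view is blocked by the arm. I'll lower to just above the cheeks.

```bash
python3 g.py 0.5757 0.048 0.075; python3 -c "
from h import *
print(onz('side',(326,190),.104))"
```

```text
t 3.6833 p [0.5753 0.0422 0.1279] F [ 0.57 -0.73  0.7 ] units [ 0.008 -0.028  0.264] -0.0029454371487256967
[[ 0.979  0.202 -0.003]
 [ 0.202 -0.979 -0.001]
 [-0.003  0.    -1.   ]]
twist z units -0.0011128386832992732
[0.57264521 0.04297523 0.104     ]
```

Call:
move_arm:
  steps:
    - {"offset": [0.008, -0.028, 0.09], "twist": [0, 0, -0.0011], "fingers": -1}
    - {"offset": [0, 0, 0.09], "twist": [0, 0, 0], "fingers": -1}
    - {"offset": [0, 0, 0.084], "twist": [0, 0, 0], "fingers": -1}
    - {"offset": [0, 0, 0], "twist": [0, 0, 0], "fingers": -1}
    - {"offset": [0, 0, 0], "twist": [0, 0, 0], "fingers": -1}
    - {"offset": [0, 0, 0], "twist": [0, 0, 0], "fingers": -1}

```text
t: 4.18
eef_pos: [0.5783, 0.0494, 0.0782]
ee_rot: [[0.978, 0.21, 0.004], [0.21, -0.978, 0.0], [0.004, 0.001, -1.0]]
force: [-0.5, -0.2, 0.5]
gripper_width: -0.002
gripper_force: 0.0
```

```bash
python3 g.py 0.5757 0.048 0.06
python3 - <<'E'
from h import *
a=viewer.snapshot("side")
cv2.imwrite("pics/near2.png",cv2.resize(a[140:270,250:410],(640,520)))
E
```

```text
t 4.1833 p [0.5783 0.0494 0.0782] F [-0.48 -0.21  0.48] units [-0.015  0.004  0.091] -0.002085097326199615
[[ 0.978  0.21   0.004]
 [ 0.21  -0.978  0.   ]
 [ 0.004  0.001 -1.   ]]
twist z units 0.0001227529003071262
```

View pics/near2.png

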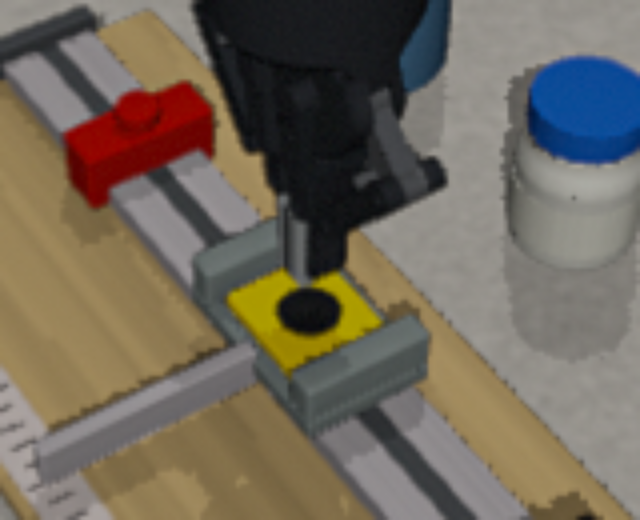

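The fingertips are over the pad, just to the red side of the dot at crop (308,310), clear of both cheeks and centred across the rail. I'll lower them slowly.

Call:
move_arm:
  steps:
    - {"offset": [-0.006, 0, 0.03], "twist": [0, 0, 0], "fingers": -1}
    - {"offset": [-0.006, 0, 0.03], "twist": [0, 0, 0], "fingers": -1}
    - {"offset": [0, 0, 0], "twist": [0, 0, 0], "fingers": -1}
    - {"offset": [0, 0, 0], "twist": [0, 0, 0], "fingers": -1}
    - {"offset": [0, 0, 0], "twist": [0, 0, 0], "fingers": -1}
    - {"offset": [0, 0, 0], "twist": [0, 0, 0], "fingers": -1}

```text
t: 4.73
eef_pos: [0.5741, 0.0492, 0.0636]
ee_rot: [[0.978, 0.211, 0.0], [0.211, -0.978, 0.0], [0.0, 0.0, -1.0]]
force: [0.2, 0.1, 0.1]
gripper_width: 0.002
gripper_force: 0.0
```

Call:
move_arm:
  steps:
    - {"offset": [0, 0, 0.01], "twist": [0, 0, 0], "fingers": -1}
    - {"offset": [0, 0, 0], "twist": [0, 0, 0], "fingers": -1}
    - {"offset": [0, 0, 0], "twist": [0, 0, 0], "fingers": -1}

```text
t: 4.98
eef_pos: [0.574, 0.0491, 0.0614]
ee_rot: [[0.978, 0.211, -0.0], [0.211, -0.978, -0.0], [-0.0, -0.0, -1.0]]
force: [0.1, -0.8, 0.6]
gripper_width: -0.002
gripper_force: 0.0
```

Call:
move_arm:
  steps:
    - {"offset": [0, 0, 0.015], "twist": [0, 0, 0], "fingers": -1}
    - {"offset": [0, 0, 0], "twist": [0, 0, 0], "fingers": -1}
    - {"offset": [0, 0, 0], "twist": [0, 0, 0], "fingers": -1}

```text
t: 5.23
eef_pos: [0.5739, 0.0491, 0.0583]
ee_rot: [[0.978, 0.211, -0.0], [0.211, -0.978, -0.0], [-0.0, -0.0, -1.0]]
force: [1.1, 0.4, 0.1]
gripper_width: -0.001
gripper_force: 0.0
```

Call:
move_arm:
  steps:
    - {"offset": [0, 0, 0.01], "twist": [0, 0, 0], "fingers": -1}
    - {"offset": [0, 0, 0], "twist": [0, 0, 0], "fingers": -1}
    - {"offset": [0, 0, 0], "twist": [0, 0, 0], "fingers": -1}

```text
t: 5.48
eef_pos: [0.5742, 0.0492, 0.0567]
ee_rot: [[0.978, 0.211, 0.0], [0.211, -0.978, 0.0], [0.0, 0.0, -1.0]]
force: [-0.7, -0.3, 3.3]
gripper_width: -0.001
gripper_force: 1.3
```

Call:
move_arm:
  steps:
    - {"offset": [0, 0, 0.01], "twist": [0, 0, 0], "fingers": -1}
    - {"offset": [0, 0, 0.004], "twist": [0, 0, 0], "fingers": -1}
    - {"offset": [0, 0, 0], "twist": [0, 0, 0], "fingers": -1}
    - {"offset": [0, 0, 0], "twist": [0, 0, 0], "fingers": -1}

```text
t: 5.82
eef_pos: [0.5742, 0.0492, 0.0539]
ee_rot: [[0.978, 0.211, 0.0], [0.211, -0.978, 0.0], [0.0, 0.0, -1.0]]
force: [-1.2, -0.7, 4.9]
gripper_width: 0.003
gripper_force: 2.6
```

The pad is about 3 mm down at 5 N, so the brake is free. Now I'll push along -y of the tool, towards the red stop.

Call:
move_arm:
  steps:
    - {"offset": [0, 0, 0.003], "twist": [0, 0, 0], "fingers": -1}
    - {"offset": [0, -0.01, 0], "twist": [0, 0, 0], "fingers": -1}
    - {"offset": [0, -0.02, 0], "twist": [0, 0, 0], "fingers": -1}
    - {"offset": [0, -0.02, 0], "twist": [0, 0, 0], "fingers": -1}
    - {"offset": [0, -0.02, 0], "twist": [0, 0, 0], "fingers": -1}
    - {"offset": [0, -0.02, 0], "twist": [0, 0, 0], "fingers": -1}
    - {"offset": [0, -0.01, 0], "twist": [0, 0, 0], "fingers": -1}
    - {"offset": [0, 0, 0], "twist": [0, 0, 0], "fingers": -1}

```text
t: 6.48
eef_pos: [0.5699, 0.0691, 0.0534]
ee_rot: [[0.977, 0.211, 0.0], [0.211, -0.977, 0.0], [0.0, -0.0, -1.0]]
force: [-0.8, 0.1, 5.7]
gripper_width: -0.003
gripper_force: 2.7
```

```bash
python3 g.py 0.5757 0.048 0.06
python3 - <<'E'
from h import *
a=viewer.snapshot("side")
cv2.imwrite("pics/push1.png",cv2.resize(a[140:270,250:410],(640,520)))
E
```

```text
t 6.4833 p [0.5699 0.0691 0.0534] F [-0.81  0.07  5.65] units [ 0.006  0.109 -0.033] -0.0027896295334551803
[[ 0.977  0.211  0.   ]
 [ 0.211 -0.977  0.   ]
 [ 0.    -0.    -1.   ]]
twist z units 0.0003499910744072464
```

View pics/push1.png

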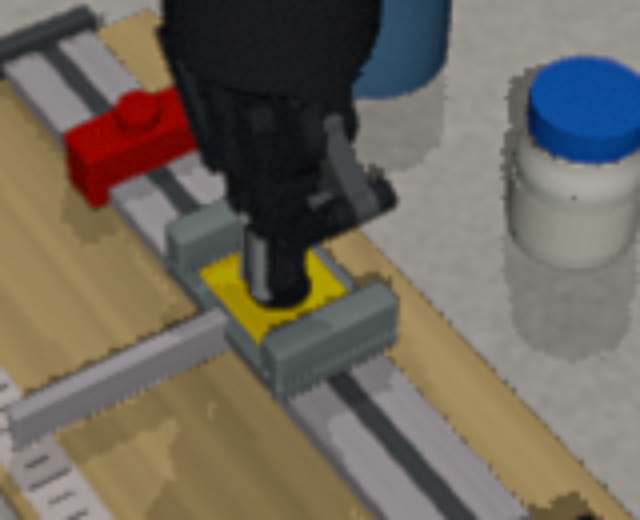

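The slider follows under the pressed pad (cheek near (200,235) in the crop), with low side force. I'll keep going.

Call:
move_arm:
  steps:
    - {"offset": [0, -0.02, 0], "twist": [0, 0, 0], "fingers": -1}
    - {"offset": [0, -0.03, 0], "twist": [0, 0, 0], "fingers": -1}
    - {"offset": [0, -0.03, 0], "twist": [0, 0, 0], "fingers": -1}
    - {"offset": [0, -0.03, 0], "twist": [0, 0, 0], "fingers": -1}
    - {"offset": [0, -0.03, 0], "twist": [0, 0, 0], "fingers": -1}
    - {"offset": [0, -0.03, 0], "twist": [0, 0, 0], "fingers": -1}
    - {"offset": [0, -0.02, 0], "twist": [0, 0, 0], "fingers": -1}
    - {"offset": [0, 0, 0], "twist": [0, 0, 0], "fingers": -1}

```text
t: 7.2
eef_pos: [0.5617, 0.1068, 0.0533]
ee_rot: [[0.977, 0.212, 0.0], [0.212, -0.977, 0.0], [0.0, -0.0, -1.0]]
force: [-1.4, 0.8, 5.2]
gripper_width: -0.003
gripper_force: 2.7
```

Call:
move_arm:
  steps:
    - {"offset": [0, -0.01, 0], "twist": [0, 0, 0], "fingers": -1}
    - {"offset": [0, -0.01, 0], "twist": [0, 0, 0], "fingers": -1}
    - {"offset": [0, -0.01, 0], "twist": [0, 0, 0], "fingers": -1}
    - {"offset": [0, -0.01, 0], "twist": [0, 0, 0], "fingers": -1}
    - {"offset": [0, 0, 0], "twist": [0, 0, 0], "fingers": -1}

```text
t: 7.62
eef_pos: [0.5602, 0.1138, 0.0533]
ee_rot: [[0.978, 0.211, 0.0], [0.211, -0.978, -0.0], [0.0, 0.0, -1.0]]
force: [-0.4, -0.6, 5.4]
gripper_width: -0.0
gripper_force: 2.7
```

Run:
```python
from h import *
a=viewer.snapshot("side")
cv2.imwrite("pics/push2.png",cv2.resize(a[140:270,240:400],(640,520)))
s=sensors.get_state();print(s["eef_pos"],s["force"])
```

```text
[0.56016398 0.11379683 0.0533156 ] [-1.8434516   0.34961078  5.05600952]
```

View pics/push2.png

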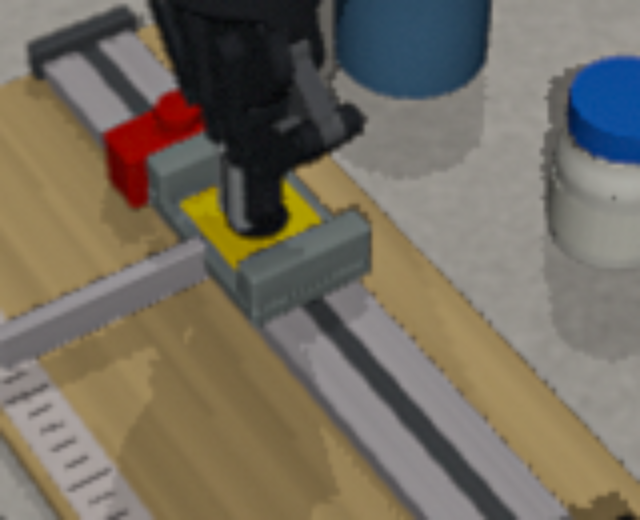

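The slider is almost at the red block, with its cheek edge at crop (150,160) and the block's near edge at about (140,205). I'll creep on until the force rises.

Call:
move_arm:
  steps:
    - {"offset": [0, -0.008, 0], "twist": [0, 0, 0], "fingers": -1}
    - {"offset": [0, -0.008, 0], "twist": [0, 0, 0], "fingers": -1}
    - {"offset": [0, -0.008, 0], "twist": [0, 0, 0], "fingers": -1}
    - {"offset": [0, 0, 0], "twist": [0, 0, 0], "fingers": -1}

```text
t: 8.0
eef_pos: [0.5592, 0.1184, 0.0533]
ee_rot: [[0.978, 0.211, 0.0], [0.211, -0.978, -0.0], [0.0, 0.0, -1.0]]
force: [-2.0, -0.2, 4.2]
gripper_width: 0.001
gripper_force: 2.7
```

Call:
move_arm:
  steps:
    - {"offset": [0, -0.008, 0], "twist": [0, 0, 0], "fingers": -1}
    - {"offset": [0, -0.008, 0], "twist": [0, 0, 0], "fingers": -1}
    - {"offset": [0, 0, 0], "twist": [0, 0, 0], "fingers": -1}

```text
t: 8.25
eef_pos: [0.5585, 0.1215, 0.0533]
ee_rot: [[0.978, 0.211, 0.0], [0.211, -0.978, -0.0], [0.0, 0.0, -1.0]]
force: [-0.7, -0.3, 4.6]
gripper_width: -0.003
gripper_force: 2.7
```

Call:
move_arm:
  steps:
    - {"offset": [0, -0.008, 0], "twist": [0, 0, 0], "fingers": -1}
    - {"offset": [0, -0.008, 0], "twist": [0, 0, 0], "fingers": -1}
    - {"offset": [0, 0, 0], "twist": [0, 0, 0], "fingers": -1}

```text
t: 8.5
eef_pos: [0.5582, 0.1236, 0.0534]
ee_rot: [[0.978, 0.21, 0.001], [0.21, -0.978, -0.001], [0.0, 0.001, -1.0]]
force: [-0.1, -2.1, 5.2]
gripper_width: 0.002
gripper_force: 2.7
```

Call:
move_arm:
  steps:
    - {"offset": [0, -0.008, 0], "twist": [0, 0, 0], "fingers": -1}
    - {"offset": [0, -0.008, 0], "twist": [0, 0, 0], "fingers": -1}
    - {"offset": [0, 0, 0], "twist": [0, 0, 0], "fingers": -1}

```text
t: 8.75
eef_pos: [0.5578, 0.1264, 0.0534]
ee_rot: [[0.978, 0.21, 0.001], [0.21, -0.978, -0.001], [0.001, 0.002, -1.0]]
force: [0.5, -2.5, 5.9]
gripper_width: -0.001
gripper_force: 2.7
```

Run:
```python
from h import *
a=viewer.snapshot("side");b=viewer.snapshot("top")
cv2.imwrite("pics/push3.png",np.hstack([cv2.resize(a[140:250,250:350],(400,440)),cv2.resize(b[190:300,190:290],(400,440))]))
s=sensors.get_state();print(s["eef_pos"],s["force"])
```

```text
[0.55781291 0.12643045 0.05340583] [-0.1468767  -2.9406515   5.16086309]
```

View pics/push3.png

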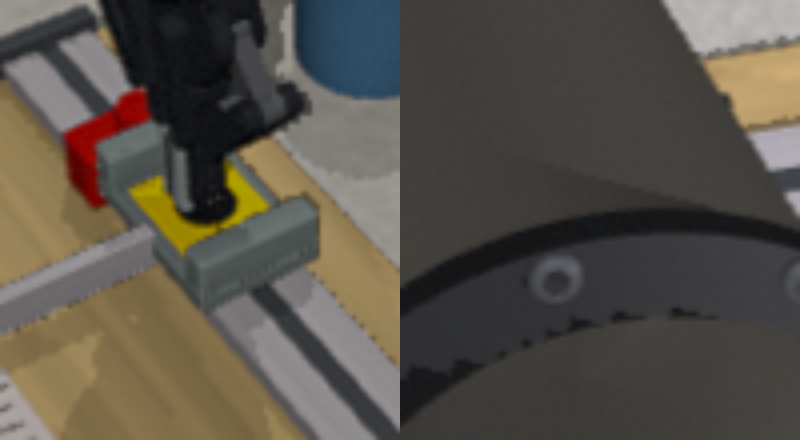

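In the left half the slider's cheek is up against the red block. The side force holds at about 3 N while the fingertip slips on the pad. I'll confirm by pushing until the finger meets the cheek.

Call:
move_arm:
  steps:
    - {"offset": [0, -0.008, 0], "twist": [0, 0, 0], "fingers": -1}
    - {"offset": [0, -0.008, 0], "twist": [0, 0, 0], "fingers": -1}
    - {"offset": [0, -0.004, 0], "twist": [0, 0, 0], "fingers": -1}
    - {"offset": [0, 0, 0], "twist": [0, 0, 0], "fingers": -1}

```text
t: 9.18
eef_pos: [0.5571, 0.1302, 0.0534]
ee_rot: [[0.978, 0.21, 0.001], [0.21, -0.978, -0.001], [0.001, 0.002, -1.0]]
force: [0.0, -3.9, 5.3]
gripper_width: 0.002
gripper_force: 2.6
```

Call:
move_arm:
  steps:
    - {"offset": [0, -0.008, 0], "twist": [0, 0, 0], "fingers": -1}
    - {"offset": [0, -0.006, 0], "twist": [0, 0, 0], "fingers": -1}
    - {"offset": [0, 0, 0], "twist": [0, 0, 0], "fingers": -1}

```text
t: 9.43
eef_pos: [0.5565, 0.133, 0.0534]
ee_rot: [[0.978, 0.21, 0.001], [0.21, -0.978, -0.001], [0.001, 0.002, -1.0]]
force: [0.9, -3.5, 5.9]
gripper_width: 0.001
gripper_force: 2.6
```

Call:
move_arm:
  steps:
    - {"offset": [0, -0.008, 0], "twist": [0, 0, 0], "fingers": -1}
    - {"offset": [0, -0.006, 0], "twist": [0, 0, 0], "fingers": -1}
    - {"offset": [0, 0, 0], "twist": [0, 0, 0], "fingers": -1}

```text
t: 9.68
eef_pos: [0.5564, 0.1338, 0.0534]
ee_rot: [[0.978, 0.208, 0.001], [0.208, -0.978, -0.004], [0.001, 0.004, -1.0]]
force: [1.2, -8.5, 5.4]
gripper_width: -0.001
gripper_force: 5.6
```

Run:
```python
from h import *
a=viewer.snapshot("side")
cv2.imwrite("pics/push4.png",cv2.resize(a[140:250,250:350],(600,600)))
```

```text
(no output)
```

View pics/push4.png

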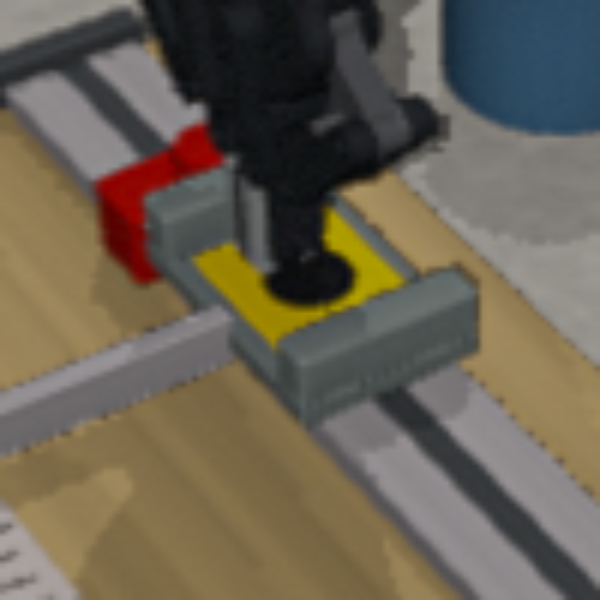

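The finger is against the cheek, with 8.5 N of side force and no motion, so the slider rests firmly on the red stop. I'll ease the push slightly and lift straight up.

Call:
move_arm:
  steps:
    - {"offset": [0, 0.004, 0], "twist": [0, 0, 0], "fingers": -1}
    - {"offset": [0, 0, -0.02], "twist": [0, 0, 0], "fingers": -1}
    - {"offset": [0, 0, -0.04], "twist": [0, 0, 0], "fingers": -1}
    - {"offset": [0, 0, -0.1], "twist": [0, 0, 0], "fingers": -1}
    - {"offset": [0, 0, -0.2], "twist": [0, 0, 0], "fingers": -1}
    - {"offset": [0, 0, -0.2], "twist": [0, 0, 0], "fingers": -1}
    - {"offset": [0, 0, -0.2], "twist": [0, 0, 0], "fingers": -1}
    - {"offset": [0, 0, -0.2], "twist": [0, 0, 0], "fingers": -1}

```text
t: 10.4
eef_pos: [0.5545, 0.1367, 0.247]
ee_rot: [[0.977, 0.211, -0.001], [0.211, -0.977, 0.0], [-0.001, -0.001, -1.0]]
force: [1.3, 0.6, -1.8]
gripper_width: 0.004
gripper_force: 0.0
```

Call:
move_arm:
  steps:
    - {"offset": [0.1, 0.16, 0], "twist": [0, 0, 0], "fingers": -1}
    - {"offset": [0, 0.19, 0], "twist": [0, 0, 0], "fingers": -1}
    - {"offset": [0, 0.19, 0], "twist": [0, 0, 0], "fingers": -1}
    - {"offset": [0, 0.19, 0], "twist": [0, 0, 0], "fingers": -1}
    - {"offset": [0, 0.19, 0], "twist": [0, 0, 0], "fingers": -1}
    - {"offset": [0, 0.19, 0], "twist": [0, 0, 0], "fingers": -1}
    - {"offset": [0, 0.19, 0], "twist": [0, 0, 0], "fingers": -1}
    - {"offset": [0, 0, 0], "twist": [0, 0, 0], "fingers": -1}

```text
t: 11.07
eef_pos: [0.6294, -0.1241, 0.2447]
ee_rot: [[0.98, 0.2, -0.0], [0.2, -0.98, -0.005], [-0.001, 0.005, -1.0]]
force: [0.1, -1.0, -0.3]
gripper_width: -0.0
gripper_force: 0.0
```

Run:
```python
from h import *
a=viewer.snapshot("side");b=viewer.snapshot("top")
cv2.imwrite("pics/end.png",np.hstack([cv2.resize(a[140:250,250:350],(400,440)),cv2.resize(b[190:300,180:280],(400,440))]))
s=sensors.get_state();print(s["t"],s["eef_pos"],s["force"])
```

```text
11.1667 [ 0.62924615 -0.11574195  0.24467015] [0.16355141 0.77408913 0.14534321]
```

View pics/end.png

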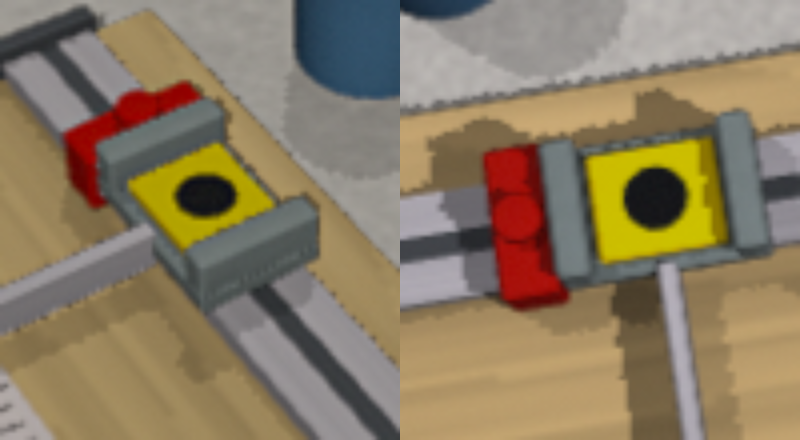

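Both views show the slider touching the red stop with no gap (right half, edge at (545,220)). The pad is up and the arm is clear.

```bash
python3 -c "
from cell import arm
print(arm.sign_off())"
```

```text
the job is handed in; nothing more can be done
None
```

The slider rests against the red stop with its pad up and the brake holding; I never pushed it with the brake on, didn't touch the jar, mug, bowl or brush, and handed the job in after about 11 s on the robot's clock.

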